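# Angle the dough guide bar past the bench stop into its bay

## Task

Put the loose wooden dough guide bar away in the long steel bay at the far side of the bench by pushing it with your fingertips: angle it past the short steel post, get one end into the bay first, then push the other end in, until the whole bar lies inside the bay and nothing sticks out of its open front. Keep the bar flat on the bench all the way, never lifting or tipping it, leave the other kitchen things standing where they are, and take your hand away at the end.

Things in the scene. Friction and masses are not known exactly. Their poses are not given: they have to be found in the camera images.
- bar: loose plain hardwood bar of rectangular section, 240 mm long (its x axis), 36 mm wide (its y axis), 26 mm high, 120 to 240 g, lying flat on the bench. Origin: centre of its underside. The two ends are alike. It slides with ordinary wood friction (about 0.5 to 2 N to move it) and turns when pushed off its middle
- bar_end_a (a point): centre of the bar's end face on its +x side (13 mm above the bench)
- bar_end_b (a point): centre of the bar's end face on its -x side (13 mm above the bench)
- bay: fixed three-sided steel bay standing on the bench, without a floor plate: it is open above and at its front. Origin: middle of the open front, at bench height; x points inward to the back wall, y along the open front, z up. Inside it is 270 mm wide (y from -135 to 135 mm) and 60 mm deep (x from 0 to 60 mm); walls 12 mm thick; side walls 36 mm high, back wall 45 mm high
- post: fixed upright steel post, 20 mm diameter, 50 mm high, standing 40 mm in front of the bay's open front (to the post's axis) and about 90 mm to one side or the other of its middle, so that the bar cannot go straight in. Origin: on its axis at bench height. A flat dark disc lies flush in the bench at the matching spot on the other side and does not obstruct anything
- oil_bottle: bystander, loose: amber glass oil bottle, 62 mm across, 200 mm tall; origin at the centre of its underside
- vinegar_bottle: bystander, loose: clear glass bottle with red cap, 54 mm across, 160 mm tall; origin at the centre of its underside
- salt_bowl: bystander, loose: white ceramic bowl, 90 mm across, 40 mm tall; origin at the centre of its underside
- pastry_ring: bystander, loose: thin steel pastry ring, 80 mm across, 35 mm tall; origin at the centre of its underside
- spice_jar: bystander, loose: small glass jar, 48 mm across, 85 mm tall; origin at the centre of its underside
- dough_scraper: bystander, loose: steel dough scraper 150 x 90 mm lying flat, wooden handle 24 mm thick along one long edge (its +y side); origin at the centre of its underside
- steel_cup: bystander, loose: steel cup, 70 mm across, 75 mm tall; origin at the centre of its underside
Things that resemble listed ones, but are neither listed nor needed, are in the scene too. What is shaped like the bar but blue is not meant.

How it is judged (in metres and radians):
On the way:
1. one end of the bar is inside the bay while the other end is still well outside (((x of bar_end_a in the frame of bay above 0.01 m and x of bar_end_b in the frame of bay below -0.02 m) or (x of bar_end_b in the frame of bay above 0.01 m and x of bar_end_a in the frame of bay below -0.02 m)) and y of bar_end_a in the frame of bay between -0.14 and 0.14 m and y of bar_end_b in the frame of bay between -0.14 and 0.14 m), for 0.1 s.
At the end, for the whole second after the job is handed in: Both ends of the bar lie inside the bay, at least 14 mm behind its open front measured at the bar's centreline (so at most about 4 mm of its 36 mm width protrudes), the bar flat on the bench (under 4 mm up, under 0.05 rad tilt) and at rest (x of bar_end_a in the frame of bay between 0.014 and 0.06 m and x of bar_end_b in the frame of bay between 0.014 and 0.06 m and y of bar_end_a in the frame of bay between -0.14 and 0.14 m and y of bar_end_b in the frame of bay between -0.14 and 0.14 m and height (world z) of bar below 0.004 m and angle between bar's own z axis and vertical below 0.05 rad and linear speed of bar below 0.01 m/s); the robot touches nothing.
It fails at once if the bar is lifted or tipped (height (world z) of bar above 0.012 m or angle between bar's own z axis and vertical above 0.25 rad).
It fails at once if a bystander is moved more than 30 mm or knocked over (distance of any of oil_bottle, vinegar_bottle, salt_bowl, pastry_ring, spice_jar, dough_scraper, steel_cup from where it was at the start of the episode above 0.03 m or angle between any of oil_bottle, vinegar_bottle, salt_bowl, pastry_ring, spice_jar, dough_scraper, steel_cup's own z axis and vertical above 0.5 rad).
It also fails if it takes over 72 s, if anything falls off the work surface, if the arm or the gripper's body presses on something with over 40 N, if the wrist force passes 120 N, or if a joint passes its speed limit or range.

## Robot

A 6-joint arm with a two-finger parallel gripper is mounted at the origin on the work surface. World frame = base frame: x ahead of the robot, y to its left, z up, the work surface at z = 0. Lengths are in mm, angles in rad, forces in N, time in s.
With the tool pointing down it reaches from about 325 to 875 mm from the base axis. Payload 4.4 kg.
Tool frame: the origin (TCP) lies at the centre of the arm's flange, where the gripper is bolted on; the fingertips stand 173 mm ahead of it and the grasp point (between the pads) lies 155 mm ahead of it (bot.grasp_offset is the distance from the TCP to the grasp point, in mm); z points along the fingers, y is the line along which they close (so a half turn about z gives the same grasp; the last joint's range is limited). The gripper opens to 85 mm and grips with 20 to 120 N. Pads are 22 mm wide; open, the fingers measure 114 mm over their backs; the gripper's body (76 mm by 85 mm) begins 54 mm behind the grasp point. The pads swing forward as they close: fully open they stand 13 mm farther back than shut.
Start: joints at [1.103, 0.207, 1.542, -0, 1.393, -0.15], TCP at [179.138, 546.386, 404.682] pointing down, gripper open.
Joint ranges: [-2.73, 2.73], [-0.86, 2.22], [0.23, 2.46], [-1.11, 4.25], [0.08, 2.63], [-2.82, 2.82]. Speed limits (rad/s): [2.79, 2.79, 3.14, 3.14, 3.14, 3.14].

## Interface

Orientations are given as a rotation vector (axis times angle).
In Python, from rig import bot gives the robot as it stands.
- The arm moves only by the tool servo_tool, never from a script. Its argument "series" is a list of rows, each a list of 5 numbers: the opening in per cent of the stroke, from 0 (shut) to 100 (fully open), then the shift along the tool's x, y, z normalised to -1 to 1, where 1 is 10 cm, then the turn about the tool's z normalised to -1 to 1, where 1 is 2 rad. In form: [[hand, tx, ty, tz, yaw], ...]. A call has 1 to 20 rows; each row is the pose to reach, as a shift and turn from the pose commanded when the call began, along the tool's axes at that moment; what a row does not reach only later rows make up. A row lasts 1/8 s, in which the tool goes at most 62.5 mm and 10.7 degrees, less where a joint would pass 70% of its speed; a pose out of reach is approached as far as the arm can. A call with a number of a shift or a turn outside -1 to 1 is refused whole. A call with a gripper value outside its range is refused whole. The fingers move at their own pace and stop on an object; "newtons" is the grip in N (left out, the last holds). Time passes only in rows, so rows that repeat a pose let the fingers close. It gives the time, the measured TCP pose, the force, the opening and the grip force at its end, in the units of the state.
- bot.read_state(): the state, without advancing time (a new reading comes with each control period).
- bot.snapshot(name): name is "side" or "top" or "wrist"; returns a dict with "frame" (480x640x3 uint8, red, green, blue), "camera_matrix" (3x3 intrinsics, pixels), "camera_from_world" (4x4, takes a point from world to camera coordinates). Camera axes: x right, y up, looking along -z (the intrinsics and any distortion apply to the point x, -y, -z); pixel columns grow to the right and rows downward; lengths in mm; the calibration is good to about 2 mm. A picture is of the moment at which its call begins. There is no depth.
- bot.hand_in(): hands the job in; it is judged then, once.
The state is a dict: "time": time; "joint_pos": joint angles; "joint_vel": joint speeds; "effort": joint torques, N m; "tcp_pos": TCP position; "tcp_rot": TCP orientation; "wrist_force": force on the tool from outside, world axes, zero at the start; "torque": the same for the moment, N m; "width": finger opening in mm; "grasp_force": force on a finger pad.
Only numpy, scipy, OpenCV 4.12 (cv2) and the standard library are available. Lean on these libraries where they do the work, as an engineer would, in place of code of your own. Each camera call takes 0.05 s, during which the arm holds its last target. There are 200 camera calls.

## Working session

There is one attempt and no reset: what is moved stays moved. The work goes in short steps, Python scripts to look and compute and a tool call to move; the robot and the scene stay as the last step left them, time stands still between calls to the robot, and variables do not carry over. Pictures are saved under pics/ and viewed, at most 10 in all, crops included, and the job is handed in when it is done.

Besides the shell and the picture viewer there is one more tool, called after "Call:" as name([rows], argument=value, ...), one row to a line, values as JSON. servo_tool: Moves the arm, as the interface text tells. Scaled input: -1 to 1 covers 10 cm each way for a shift and 2 rad each way for a turn. Its arguments: {"type":"object","properties":{"series":{"type":"array","items":{"type":"array","items":{"type":"number"}}},"newtons":{"type":"number"}},"required":["series"]}

```bash
mkdir -p pics; cat > h.py <<'E'
import numpy as np,cv2
from rig import bot
def snap(cam,fn):
    s=bot.snapshot(cam); cv2.imwrite('pics/'+fn,s['frame'][:,:,::-1]); np.savez('pics/'+fn+'.npz',K=s['camera_matrix'],T=s['camera_from_world'],f=s['frame']); return s
def ray(s,u,v,z=0):
    K=np.array(s['camera_matrix']);T=np.array(s['camera_from_world'])
    d=np.linalg.inv(K)@[u,v,1]; d=np.array([d[0],-d[1],-d[2]])
    R=T[:3,:3];c=-R.T@T[:3,3];w=R.T@d
    return (c+w*(z-c[2])/w[2])[:2]
def proj(s,p):
    K=np.array(s['camera_matrix']);T=np.array(s['camera_from_world'])
    q=T@np.append(p,1); q=K@[q[0],-q[1],-q[2]]; return q[:2]/q[2]
def load(fn):
    d=np.load('pics/'+fn+'.npz'); return dict(camera_matrix=d['K'],camera_from_world=d['T'],frame=d['f'])
E
python3 - <<'E'
from h import *
s=snap('top','t0.png'); print({k:v for k,v in s.items() if k!='frame'})
print(bot.read_state())
E
```

```text
{'camera_matrix': array([[511.13917841,   0.        , 323.95695353],
       [  0.        , 511.13917841, 241.41820138],
       [  0.        ,   0.        ,   1.        ]]), 'camera_from_world': array([[ 2.93963672e-02, -9.99360760e-01, -2.03451477e-02,
        -3.85361913e+01],
       [ 9.88076967e-01,  2.59750249e-02,  1.51753765e-01,
        -4.54611044e+02],
       [-1.51128292e-01, -2.45635812e-02,  9.88208920e-01,
        -1.33861513e+03],
       [ 0.00000000e+00,  0.00000000e+00,  0.00000000e+00,
         1.00000000e+00]])}
{'time': 0.05, 'joint_pos': array([ 1.10350253e+00,  2.07412939e-01,  1.54295817e+00, -1.58030510e-05,
        1.39352746e+00, -1.50488381e-01]), 'joint_vel': array([-0.00085367,  0.00104961, -0.00250147, -0.00051149, -0.00068301,
       -0.0021448 ]), 'effort': array([-1.85225937e-03, -3.84387481e+01, -2.92810518e+01, -3.69194267e-04,
        4.97307090e-03,  2.07727467e-06]), 'tcp_pos': array([178.96904069, 546.04888758, 403.52732947]), 'tcp_rot': array([-0.49544544, -3.10158271,  0.00345737]), 'wrist_force': array([ 0.71169126,  0.50898864, -0.43017327]), 'torque': array([-0.00199811,  0.06166042, -0.02474634]), 'grasp_force': 0.0, 'width': 85.56240001778059}
```

View pics/t0.png

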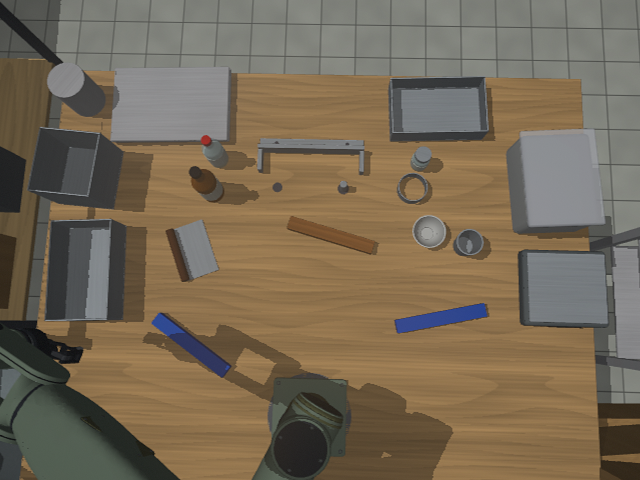

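The wooden bar runs from (288,220) to (377,250). The lookalikes are the blue bars at (190,344) and (441,318) and the scraper handle at (178,254). The bay front spans (258,172) to (365,172), the post is at (343,187) and the flush disc is at (277,187).

```bash
python3 - <<'E'
from h import *
s=load('t0.png'); f=s['frame'][:,:,::-1]
c=f[125:265,180:480]; cv2.imwrite('pics/c0.png',cv2.resize(c,None,fx=2.6,fy=2.6,interpolation=cv2.INTER_CUBIC))
E
```

```text
(no output)
```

View pics/c0.png

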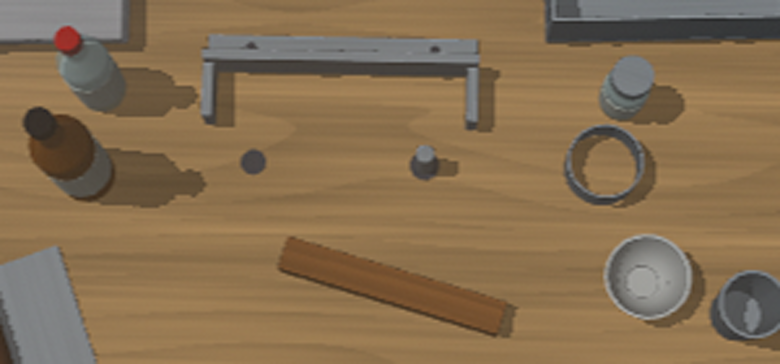

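The crop confirms the brown bar, with corners near (290,237), (278,268), (497,334) and (512,305). The post is at (425,165), the disc at (253,161) and the bay wall fronts at (208,120) and (473,125).

```bash
cat >> h.py <<'E'
def barpose(s,roi=None,z=24):
    h=cv2.cvtColor(s['frame'],cv2.COLOR_RGB2HSV).astype(int)
    m=((h[:,:,0]>5)&(h[:,:,0]<16)&(h[:,:,1]>130)&(h[:,:,2]>70)&(h[:,:,2]<175)).astype(np.uint8)
    m=cv2.morphologyEx(m,cv2.MORPH_OPEN,np.ones((3,3)))
    if roi is not None:
        k=np.zeros_like(m);k[roi[1]:roi[3],roi[0]:roi[2]]=1;m*=k
    n,l,st,_=cv2.connectedComponentsWithStats(m)
    i=1+np.argmax(st[1:,4]); ys,xs=np.nonzero(l==i)
    W=np.array([ray(s,x,y,z) for x,y in zip(xs,ys)],np.float32)
    r=cv2.minAreaRect(W); b=cv2.boxPoints(r)
    return np.array(r[0]),r[1],b,st[i,4]
E
python3 - <<'E'
from h import *
s=load('t0.png')
C=lambda u,v:(180+u/2.6,125+v/2.6)
print(barpose(s,(250,190,400,270)))
for n,p,z in [('bar c',(290,237),26),('bar c',(280,262),26),('bar c',(497,329),26),('bar c',(508,303),26),('Lw out',(203,117),36),('Lw in',(213,117),36),('Rw in',(467,122),36),('Rw out',(478,122),36),('Lb',(203,124),0),('Rb',(467,129),0),('disc',(253,161),0),('post base',(425,172),0),('posttop',(426,152),50),('back L',(208,40),45),('back R',(479,42),45),('oil',(88,185),0),('ring',(605,170),0),('bowl',(648,285),0),('cup',(748,318),0),('vin',(103,100),0)]:
    print(n,ray(s,*C(*p),z).round())
h=cv2.cvtColor(s['frame'],cv2.COLOR_RGB2HSV); print(h[235,332],h[242,350],h[210,330],h[260,178])
E
```

```text
(array([477.0145874 , -42.28020477]), (238.95291137695312, 36.217063903808594), array([[ 427.50107, -152.51157],
       [ 462.38907, -162.23285],
       [ 526.5281 ,   67.95116],
       [ 491.6401 ,   77.67244]], dtype=float32), np.int32(1141))
bar c [524.  65.]
bar c [497.  74.]
bar c [ 433. -153.]
bar c [ 460. -164.]
Lw out [649. 161.]
Lw in [649. 150.]
Rw in [ 650. -118.]
Rw out [ 650. -129.]
Lb [652. 166.]
Rb [ 653. -119.]
disc [612. 110.]
post base [604. -75.]
posttop [613. -75.]
back L [731. 158.]
back R [ 735. -128.]
oil [581. 288.]
ring [ 611. -268.]
bowl [ 487. -314.]
cup [ 455. -418.]
vin [676. 277.]
[ 15 153 120] [ 14 149 118] [ 17 120 147] [ 13 128  78]
```

Worked out so far: the bay front is at x≈650 with its middle at y≈17, and the post is at (610,-75). The bar centre is (477,-42) with its left end forward.

Plan:
1. Straddle the bar loosely and swing its right end forward.
2. Move it to the left of the post.
3. Push the left end face along the bar's axis, so the right end goes into the bay's right corner.
4. Push the left end in.

I'm travelling to the bar now.

Call:
servo_tool([
  [100,-0.94,-1,0,0],
  [100,-0.94,-1,0,0],
  [100,-0.94,-1,0,0],
])

```text
time: 0.42
tcp_pos: [237.9, 419.5, 403.6]
tcp_rot: [-0.501, -3.1, 0.004]
wrist_force: [-0.4, -0.0, 0.9]
width: 85.2
grasp_force: 0.0
```

Call:
servo_tool([
  [100,-0.94,-1,0,0],
  [100,-0.94,-1,0,0],
  [100,-0.94,-1,0,0],
])

```text
time: 0.8
tcp_pos: [296.3, 295.9, 404.5]
tcp_rot: [-0.502, -3.101, 0.0]
wrist_force: [0.5, 0.7, -0.0]
width: 85.3
grasp_force: 0.0
```

Call:
servo_tool([
  [100,-0.94,-1,0,0],
  [100,-0.94,-1,0,0],
  [100,-0.94,-1,0,0],
])

```text
time: 1.18
tcp_pos: [354.9, 171.9, 404.8]
tcp_rot: [0.502, 3.101, 0.001]
wrist_force: [0.1, 0.1, 0.6]
width: 85.5
grasp_force: 0.0
```

Call:
servo_tool([
  [100,-0.94,-1,0,0],
  [100,-0.94,-1,0,0],
  [100,-0.94,-1,0,0],
])

```text
time: 1.55
tcp_pos: [413.2, 47.9, 404.8]
tcp_rot: [0.501, 3.101, 0.001]
wrist_force: [0.3, 0.2, 0.2]
width: 84.9
grasp_force: 0.0
```

```bash
cat >> h.py <<'E'
from scipy.spatial.transform import Rotation as Ro
def go(x,y,z,psi=None):
    "shift numbers in tool units to world TCP x,y,z and tool-y heading psi (deg, mod 180)"
    st=bot.read_state(); R=Ro.from_rotvec(st['tcp_rot']).as_matrix(); d=R.T@(np.array([x,y,z])-st['tcp_pos'])
    p0=np.degrees(np.arctan2(R[1,1],R[0,1])); w=0 if psi is None else (psi-p0+90)%180-90
    print('pos',st['tcp_pos'].round(1),'psi',round(p0,1),'shift',(d/100).round(3),'yaw',round(-np.radians(w)/2,3))
E
python3 -c "
from h import *
go(461,-100,404); go(461,-100,300,-15.6)"
```

```text
pos [413.2  47.9 404.8] psi 71.7 shift [-0.919 -1.253  0.007] yaw -0.0
pos [413.2  47.9 404.8] psi 71.7 shift [-0.918 -1.254  1.047] yaw 0.762
```

Call:
servo_tool([
  [100,-0.5,-0.5,0.3,0.09],
  [100,-0.92,-1,0.6,0.18],
  [100,-0.92,-1,1,0.27],
  [100,-0.92,-1,1,0.36],
  [100,-0.92,-1,1,0.45],
  [100,-0.92,-1,1,0.54],
  [100,-0.92,-1,1,0.63],
  [100,-0.92,-1,1,0.72],
  [100,-0.92,-1,1,0.76],
  [100,-0.92,-1,1,0.76],
])

```text
time: 2.8
tcp_pos: [468.5, -72.5, 304.4]
tcp_rot: [-2.492, -1.911, -0.001]
wrist_force: [-0.1, 0.2, -0.1]
width: 85.5
grasp_force: 0.0
```

```bash
python3 -c "
from h import *
go(461,-100,205,-15.6); snap('wrist','w1.png')"
```

```text
pos [468.5 -72.5 304.4] psi -15.0 shift [-0.286 -0.     0.994] yaw 0.005
```

View pics/w1.png

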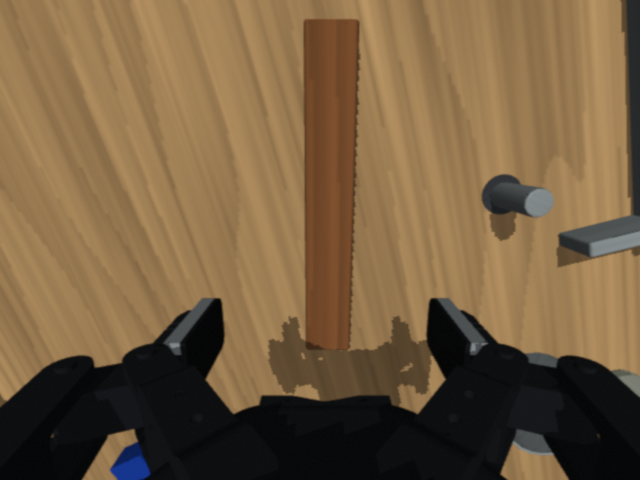

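The wrist view shows the bar centred between the fingers, spanning columns 305–358 and rows 20–348. The post base is at (500,195). I'm descending to straddle it.

Call:
servo_tool([
  [100,-0.28,0,0.4,0],
  [100,-0.28,0,0.9,0],
  [100,-0.28,0,1,0],
  [80,-0.28,0,1,0],
])

```text
time: 3.35
tcp_pos: [460.9, -101.0, 204.6]
tcp_rot: [-2.494, -1.908, 0.001]
wrist_force: [0.4, -0.0, -1.0]
width: 69.9
grasp_force: 0.0
```

```bash
python3 -c "
from h import *
s=load('w1.png')
for p,z in [((500,195),0),((539,202),50),((305,20),26),((358,20),26),((306,348),26),((349,349),26),((560,240),36),((600,255),36)]: print(p,ray(s,*p,z).round(1))
go(461,-100,180,-15.6)"
```

```text
(500, 195) [612.1 -75.9]
(539, 202) [613.1 -74.9]
(305, 20) [494.1  74.4]
(358, 20) [526.9  65.6]
(306, 348) [ 429.9 -153.3]
(349, 349) [ 463.8 -163.4]
(560, 240) [ 632.9 -110.6]
(600, 255) [ 660.1 -129.6]
pos [ 460.9 -101.   204.6] psi -15.2 shift [ 0.01  -0.002  0.246] yaw 0.004
```

Call:
servo_tool([
  [70,0,0,0.24,0.004],
  [50,0,0,0.24,0.004],
  [47,0,0,0.24,0.004],
  [47,0,0,0.24,0.004],
], newtons=20)

```text
time: 3.85
tcp_pos: [461.5, -101.7, 182.1]
tcp_rot: [2.502, 1.896, 0.002]
wrist_force: [0.1, 0.4, 0.1]
width: 40.1
grasp_force: 0.0
```

Call:
servo_tool([
  [47,0,0,0,-0.03],
  [47,0,0,0,-0.08],
  [47,0,0,0,-0.14],
  [47,0,0,0,-0.2],
  [47,0,0,0,-0.26],
  [47,0,0,0,-0.32],
  [47,0,0,0,-0.38],
  [47,0,0,0,-0.44],
  [47,0,0,0,-0.5],
  [47,0,0,0,-0.54],
  [47,0,0,0,-0.54],
])

```text
time: 5.22
tcp_pos: [461.2, -101.7, 181.6]
tcp_rot: [1.173, 2.912, 0.0]
wrist_force: [0.8, 1.4, 0.2]
width: 40.2
grasp_force: 0.4
```

```bash
python3 -c "
from h import *
s=snap('top','t1.png'); r=barpose(s,(150,120,500,480)); print(r)
c=s['frame'][120:360,180:480,::-1]; cv2.imwrite('pics/c1.png',cv2.resize(c,None,fx=2.5,fy=2.5))
go(461,-100,180,45)"
```

```text
(array([604.30853271, 320.90008545]), (58.93019104003906, 32.24062728881836), array([[584.45844, 293.80707],
       [616.41986, 289.57324],
       [624.1586 , 347.9931 ],
       [592.1972 , 352.22693]], dtype=float32), np.int32(172))
pos [ 461.2 -101.7  181.5] psi 46.1 shift [0.013 0.01  0.015] yaw 0.01
```

View pics/c1.png

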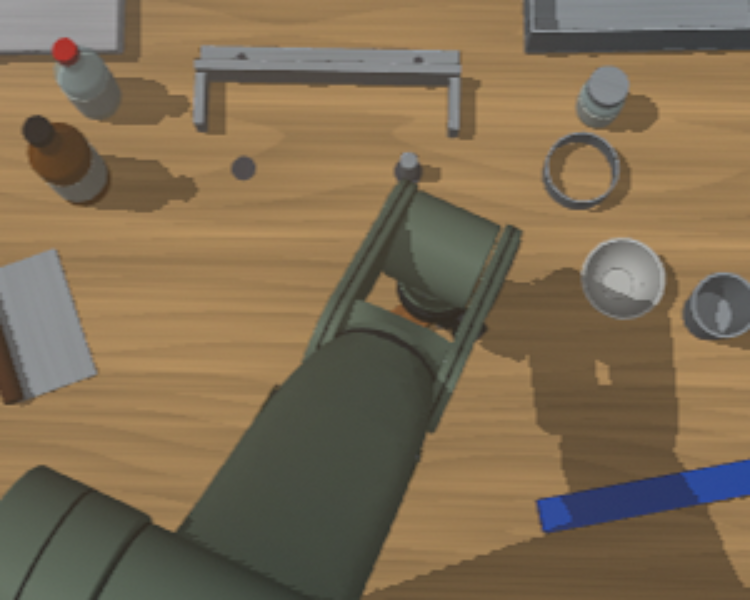

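The top view is blocked by the arm, so I'll use the wrist camera to get the bar's heading and far end.

```bash
cat >> h.py <<'E'
def wbar(fn):
    s=snap('wrist',fn); c,sz,b,n=barpose(s,z=25); st=bot.read_state()
    b=b[np.argsort(b[:,1])]; far=b[2:].mean(0); near=b[:2].mean(0); v=far-near
    u=v/np.linalg.norm(v)
    print('size',np.round(sz),'near',near.round(),'far end(left)',far.round(),'a',np.degrees(np.arctan2(-u[0],u[1])).round(1),'C',(far-120*u).round(),'right',(far-240*u).round(),'n',n)
    return far,u
E
python3 -c "
from h import *
wbar('w2.png')"
```

```text
size [ 36. 156.] near [ 483. -132.] far end(left) [390.  -7.] a 36.5 C [ 462. -104.] right [ 533. -200.] n 38793
```

View pics/w2.png

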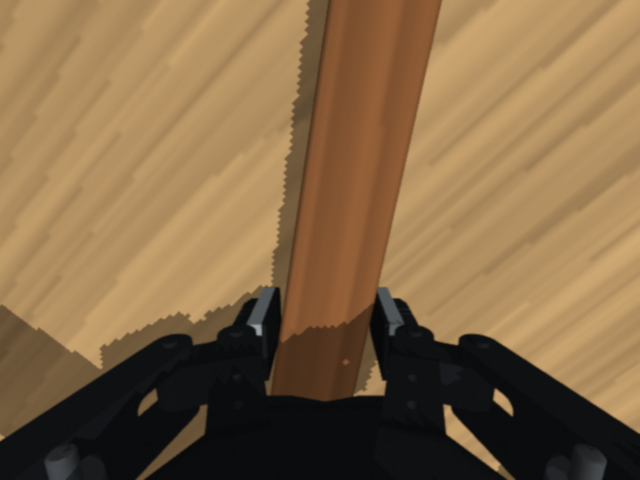

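The bar is caged between the fingers at about a=37°, lagging the tool by the slack. Next I push it forward and left, past the left side of the post.

```bash
python3 -c "
from h import *
go(515,-44,180,46);go(569,14,180,46)"
```

```text
pos [ 461.2 -101.7  181.4] psi 46.1 shift [0.012 0.788 0.014] yaw 0.001
pos [ 461.2 -101.7  181.4] psi 46.1 shift [0.025 1.581 0.015] yaw 0.001
```

Call:
servo_tool([
  [47,0,0.05,0.01,0],
  [47,0,0.15,0.01,0],
  [47,0,0.27,0.01,0],
  [47,0,0.4,0.01,0],
  [47,0,0.53,0.01,0],
  [47,0,0.66,0.01,0],
  [47,0,0.75,0.01,0],
  [47,0,0.79,0.01,0],
  [47,0,0.79,0.01,0],
])

```text
time: 6.45
tcp_pos: [515.5, -44.3, 179.6]
tcp_rot: [1.172, 2.915, 0.0]
wrist_force: [0.5, 0.5, -0.5]
width: 39.9
grasp_force: 0.5
```

```bash
python3 -c "
from h import *
wbar('w3.png');go(569,14,180,46)"
```

```text
size [ 36. 154.] near [545. -65.] far end(left) [417.  21.] a 55.9 C [517. -46.] right [ 616. -113.] n 39408
pos [515.4 -44.5 179.6] psi 46.2 shift [ 0.019  0.793 -0.004] yaw 0.001
```

Call:
servo_tool([
  [47,0,0.07,0,0],
  [47,0,0.2,0,0],
  [47,0,0.33,0,0],
  [47,0,0.46,0,0],
  [47,0,0.59,0,0],
  [47,0,0.7,0,0],
  [47,0,0.78,0,0],
  [47,0,0.79,0,0],
  [47,0,0.79,0,0],
])

```text
time: 7.62
tcp_pos: [570.2, 12.4, 179.8]
tcp_rot: [1.172, 2.914, 0.0]
wrist_force: [-0.8, 0.2, 0.3]
width: 40.1
grasp_force: 0.2
```

```bash
python3 -c "
from h import *
wbar('w4.png');go(569,14,180,46)"
```

```text
size [ 36. 154.] near [600.  -8.] far end(left) [472.  78.] a 55.8 C [572.  11.] right [671. -57.] n 39381
pos [570.1  12.3 179.8] psi 46.2 shift [ 0.02   0.004 -0.002] yaw 0.001
```

Call:
servo_tool([
  [47,0,0,0,0.025],
  [47,0,0,0,0.055],
  [47,0,0,0,0.055],
])

```text
time: 8.05
tcp_pos: [569.9, 12.1, 179.8]
tcp_rot: [-1.33, -2.846, 0.0]
wrist_force: [-0.8, -0.1, 1.6]
width: 40.1
grasp_force: 0.3
```

Call:
servo_tool([
  [60,0,0,0,0],
  [75,0,0,0,0],
  [75,0,0,-0.3,0],
  [75,0,0,-0.8,0],
  [75,0,0,-1,0],
  [75,0,0,-1,0],
])

```text
time: 8.8
tcp_pos: [571.1, 12.4, 282.1]
tcp_rot: [1.328, 2.841, 0.003]
wrist_force: [-0.0, 0.0, 0.3]
width: 64.1
grasp_force: 0.0
```

```bash
python3 -c "
from h import *
far,u=wbar('w5.png');go(411,146,280,50)"
```

```text
size [ 36. 208.] near [609. -23.] far end(left) [451. 112.] a 49.3 C [542.  34.] right [633. -44.] n 17600
pos [570.2  12.5 280.1] psi 39.9 shift [ 2.046e+00 -3.650e-01 -1.000e-03] yaw -0.088
```

View pics/w5.png

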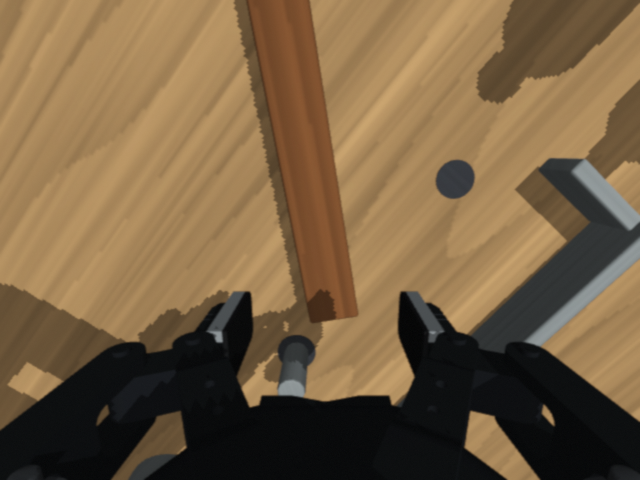

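The bar is at a=49° with its right end at (609,-23), level with the post and about 10 mm clear on its left. I'm moving to the left end face at about (427,134).

Call:
servo_tool([
  [40,0.5,-0.1,0,-0.04],
  [0,1,-0.2,0,-0.08],
  [0,1,-0.2,0,-0.082],
  [0,1,-0.2,0,-0.082],
])

```text
time: 9.35
tcp_pos: [490.5, 76.4, 278.6]
tcp_rot: [-1.093, -2.944, 0.001]
wrist_force: [0.5, 0.1, -0.3]
width: -0.1
grasp_force: 0.0
```

```bash
python3 -c "
from h import *
go(408,150,190,49.3)"
```

```text
pos [490.5  76.4 278.6] psi 49.3 shift [1.105 0.021 0.887] yaw -0.0
```

Call:
servo_tool([
  [0,0.6,0.01,0,0],
  [0,0.9,0.02,0,0],
  [0,0.9,0.02,0,0],
])

```text
time: 9.72
tcp_pos: [423.4, 137.0, 279.1]
tcp_rot: [-1.091, -2.945, 0.001]
wrist_force: [-0.3, 0.0, -0.6]
width: -0.2
grasp_force: 0.0
```

Call:
servo_tool([
  [0,0.25,0,0,0],
  [0,0.25,0,0.4,0],
  [0,0.25,0,0.9,0],
  [0,0.25,0,0.94,0],
  [0,0.25,0,0.94,0],
])

```text
time: 10.35
tcp_pos: [406.3, 152.5, 186.3]
tcp_rot: [1.095, 2.944, 0.001]
wrist_force: [-0.4, 1.5, 1.1]
width: -0.2
grasp_force: 0.0
```

```bash
python3 -c "
from h import *
s=snap('top','t2.png'); r=barpose(s,(220,120,420,300)); print(r)
c=s['frame'][120:360,180:480,::-1]; cv2.imwrite('pics/c2.png',cv2.resize(c,None,fx=2.5,fy=2.5))
go(427-8,134+7,184,49.3)"
```

```text
(array([518.32061768,  55.42417145]), (36.42879867553711, 237.26773071289062), array([[416.4045   , 118.81869  ],
       [596.5243   , -35.624966 ],
       [620.2367   ,  -7.9703445],
       [440.11694  , 146.47331  ]], dtype=float32), np.int32(1088))
pos [406.7 152.7 187.1] psi 49.2 shift [-0.17  -0.008  0.031] yaw -0.001
```

View pics/c2.png

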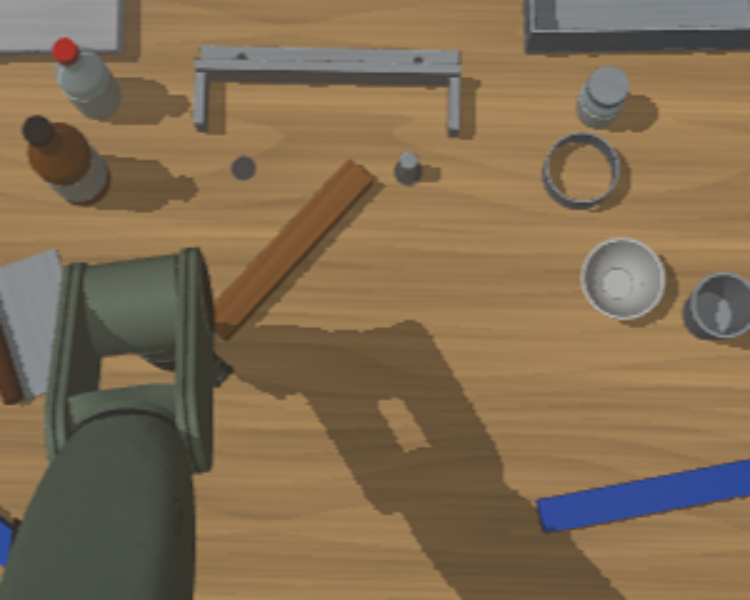

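The top view now shows the whole bar: C=(518,55), a=49.4°, with the fingertips just beyond its left end. I'm pushing along its axis.

Call:
servo_tool([
  [0,-0.06,-0.015,0.05,0],
  [0,-0.14,-0.015,0.05,0],
  [0,-0.22,-0.015,0.05,0],
  [0,-0.32,-0.015,0.05,0],
  [0,-0.42,-0.015,0.05,0],
  [0,-0.52,-0.015,0.05,0],
  [0,-0.6,-0.015,0.05,0],
  [0,-0.65,-0.015,0.05,0],
  [0,-0.65,-0.015,0.05,0],
])

```text
time: 11.52
tcp_pos: [453.6, 109.1, 180.7]
tcp_rot: [1.093, 2.944, 0.0]
wrist_force: [-0.3, 0.5, -0.3]
width: -0.2
grasp_force: 0.0
```

```bash
cat >> h.py <<'E'
def tbar(fn,roi=(220,120,420,300)):
    s=snap('top',fn); c,sz,b,n=barpose(s,roi)
    i=[np.linalg.norm(b[k]-b[(k+1)%4]) for k in range(4)]; k=int(np.argmin(i))
    e1=(b[k]+b[(k+1)%4])/2; e2=(b[(k+2)%4]+b[(k+3)%4])/2
    L,E=(e1,e2) if e1[1]>e2[1] else (e2,e1)
    u=(L-E)/np.linalg.norm(L-E)
    print('C',c.round(),'size',np.round(sz),'L',L.round(),'E',E.round(),'a',np.degrees(np.arctan2(-u[0],u[1])).round(1),'bayE',(E-[650,17]).round(),'bayL',(L-[650,17]).round())
    return s
E
python3 -c "
from h import *
tbar('t3.png');go(500,70,184,49.3)"
```

```text
C [563.  16.] size [ 36. 211.] L [483.  85.] E [643. -53.] a 49.3 bayE [ -7. -70.] bayL [-167.   68.]
pos [453.3 109.2 180.7] psi 49.3 shift [-0.61   0.008 -0.033] yaw -0.0
```

Call:
servo_tool([
  [0,-0.06,0,0,0],
  [0,-0.14,0,0,0],
  [0,-0.24,0,0,0],
  [0,-0.34,0,0,0],
  [0,-0.44,0,0,0],
  [0,-0.52,0,0,0],
  [0,-0.57,0,0,0],
  [0,-0.57,0,0,0],
])

```text
time: 12.58
tcp_pos: [496.7, 71.9, 180.8]
tcp_rot: [1.093, 2.944, 0.0]
wrist_force: [0.7, 0.4, -0.3]
width: -0.1
grasp_force: 0.0
```

```bash
python3 -c "
from h import *
tbar('t4.png');go(470,90,182,49.3)"
```

```text
C [610. -24.] size [ 36. 202.] L [533.  42.] E [686. -90.] a 49.3 bayE [  36. -107.] bayL [-117.   25.]
pos [496.5  72.1 180.7] psi 49.3 shift [ 0.318 -0.037 -0.013] yaw -0.0
```

The right end is in the bay at bay (36,-107) while the left end is still out at about (-146,49), so stage 1 is met. I'll push 8 mm more along the axis, then go round to the front face near the middle.

Call:
servo_tool([
  [0,-0.05,0,0,0],
  [0,-0.09,0,0,0],
  [0,-0.09,0,0,0],
  [0,0.2,0,0,0],
  [0,0.2,-0.5,0,0],
  [0,0.2,-0.55,0,0],
  [0,-0.3,-0.55,0,0],
  [0,-0.8,-0.55,0,0],
  [0,-0.98,-0.55,0,0],
  [0,-0.98,-0.55,0,0],
])

```text
time: 13.88
tcp_pos: [535.7, -34.1, 180.9]
tcp_rot: [1.095, 2.944, 0.001]
wrist_force: [-0.7, 0.4, -0.0]
width: -0.0
grasp_force: 0.0
```

```bash
python3 -c "
from h import *
s=tbar('t5.png');go(544,-11,180,49.3)
wbar('w6.png')"
```

```text
C [674. -78.] size [34. 50.] L [656. -61.] E [693. -95.] a 47.4 bayE [  43. -112.] bayL [  6. -78.]
pos [534.4 -33.2 180.3] psi 49.2 shift [0.072 0.231 0.003] yaw -0.0
size [35. 98.] near [587.  -5.] far end(left) [513.  59.] a 49.2 C [604. -19.] right [695. -97.] n 21404
```

Call:
servo_tool([
  [0,0,0.12,0,0],
  [0,0,0.22,0,0],
  [0,0.01,0.3,0,0.02],
  [0,0.02,0.38,0,0.05],
  [0,0.02,0.46,0,0.07],
  [0,0.03,0.55,0,0.1],
  [0,0.04,0.64,0,0.12],
  [0,0.04,0.64,0,0.12],
])

```text
time: 14.98
tcp_pos: [573.7, 19.0, 180.8]
tcp_rot: [1.434, 2.795, 0.0]
wrist_force: [-0.5, 0.7, -0.9]
width: -0.4
grasp_force: 0.0
```

```bash
python3 -c "
from h import *
s=tbar('t6.png');go(607,44,180,20)
wbar('w7.png')"
```

```text
C [671. -59.] size [35. 81.] L [647. -27.] E [696. -91.] a 37.3 bayE [  46. -108.] bayL [ -3. -44.]
pos [573.5  18.6 180.7] psi 35.6 shift [0.011 0.421 0.007] yaw 0.137
size [35. 87.] near [606.  29.] far end(left) [554.  99.] a 36.5 C [625.   3.] right [697. -94.] n 19981
```

Call:
servo_tool([
  [0,0,0.06,0,0.02],
  [0,0,0.13,0,0.04],
  [0,0,0.2,0,0.06],
  [0,0,0.27,0,0.08],
  [0,0,0.34,0,0.1],
  [0,0,0.4,0,0.13],
  [0,0,0.4,0,0.13],
])

```text
time: 15.95
tcp_pos: [605.9, 41.0, 180.6]
tcp_rot: [-1.786, -2.584, 0.0]
wrist_force: [0.0, -0.7, 0.2]
width: 0.3
grasp_force: 0.0
```

```bash
python3 -c "
from h import *
s=tbar('t7.png');go(620,165,180,20)
wbar('w8.png')
c=s['frame'][120:280,220:420,::-1]; cv2.imwrite('pics/c7.png',cv2.resize(c,None,fx=3.5,fy=3.5))"
```

```text
C [675. -46.] size [ 35. 109.] L [654.   4.] E [696. -97.] a 22.2 bayE [  46. -114.] bayL [  4. -13.]
pos [605.8  40.9 180.6] psi 20.7 shift [1.111 0.572 0.006] yaw 0.006
size [35. 88.] near [639.  43.] far end(left) [606. 124.] a 22.2 C [651.  13.] right [697. -98.] n 20258
```

View pics/c7.png

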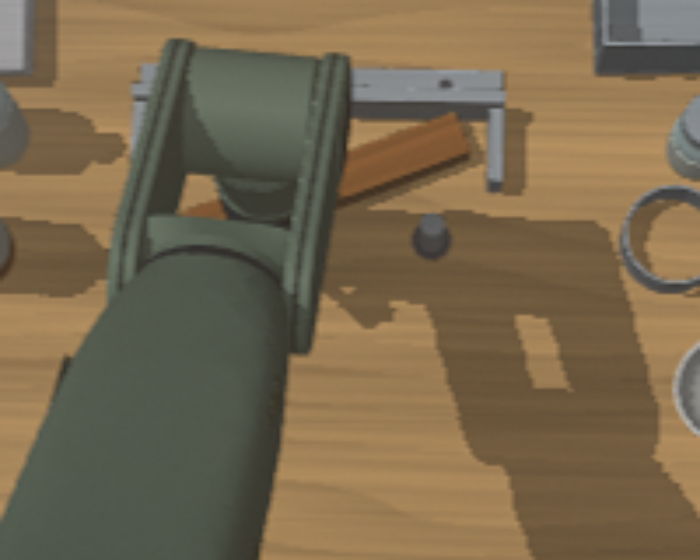

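The right end is at bay (46,-114) and the left end at about bay (-44,107), heading 22° and clear of the left wall. I'll keep swinging it in.

Call:
servo_tool([
  [0,0,0.07,0,0.02],
  [0,0,0.14,0,0.04],
  [0,0.01,0.21,0,0.06],
  [0,0.01,0.29,0,0.08],
  [0,0.01,0.37,0,0.11],
  [0,0,0.43,0,0.13],
  [0,0,0.5,0,0.16],
  [0,0,0.53,0,0.17],
  [0,0,0.53,0,0.17],
])

```text
time: 17.18
tcp_pos: [655.5, 59.5, 180.6]
tcp_rot: [-2.198, -2.244, 0.0]
wrist_force: [0.6, 0.6, 0.3]
width: -0.2
grasp_force: 0.0
```

```bash
python3 -c "
from h import *
s=tbar('t8.png');go(660,60,180,0)
wbar('w9.png')"
```

```text
C [691. -43.] size [ 34. 114.] L [688.  14.] E [695. -99.] a 3.6 bayE [  45. -116.] bayL [38. -3.]
pos [655.4  59.5 180.6] psi 1.2 shift [0.004 0.046 0.006] yaw 0.01
size [36. 88.] near [687.  50.] far end(left) [683. 138.] a 3.0 C [689.  18.] right [ 695. -102.] n 20577
```

Both ends are inside, at about bay (45,-117) and (32,121). I'm backing off and lifting the hand away.

Call:
servo_tool([
  [0,0,-0.15,0,0],
  [0,0,-0.35,0,0],
  [0,0,-0.5,-0.4,0],
  [0,0,-0.8,-0.9,0],
  [0,0,-1,-1,0],
  [0,0,-1,-1,0],
])

```text
time: 18.02
tcp_pos: [554.9, 57.6, 282.1]
tcp_rot: [2.197, 2.243, 0.002]
wrist_force: [0.5, 0.4, -0.4]
width: 0.2
grasp_force: 0.0
```

Call:
servo_tool([
  [0,0,-0.5,-0.5,0],
  [0,0,-1,-0.9,0],
  [0,0,-1,-0.9,0],
  [0,0,-1,-0.9,0],
])

```text
time: 18.52
tcp_pos: [456.0, 55.5, 370.6]
tcp_rot: [2.198, 2.243, 0.001]
wrist_force: [0.2, 0.7, -0.4]
width: 0.4
grasp_force: 0.0
```

```bash
python3 -c "
from h import *
s=tbar('t9.png')
c=s['frame'][120:280,220:420,::-1]; cv2.imwrite('pics/c9.png',cv2.resize(c,None,fx=3.5,fy=3.5))"
```

```text
C [688.  20.] size [ 35. 239.] L [682. 140.] E [694. -99.] a 3.0 bayE [  44. -116.] bayL [ 32. 123.]
```

View pics/c9.png

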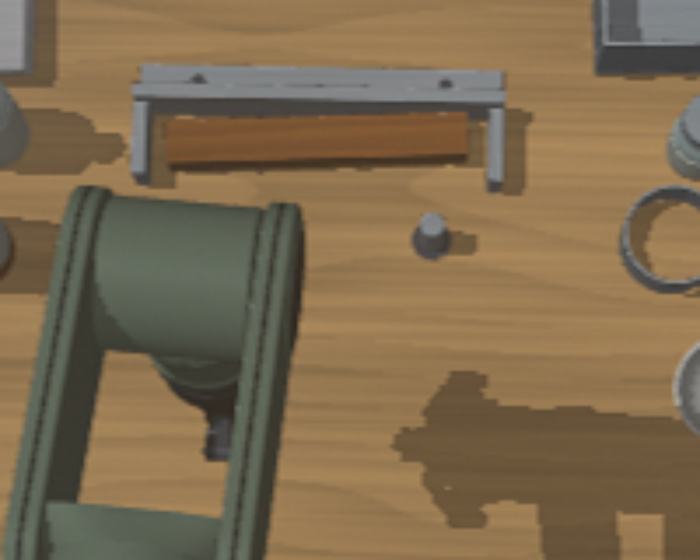

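The bar lies wholly inside the bay, from (165,140) to (467,135) in the crop. Nothing sticks out of the front and the hand is clear, so I'm handing in.

```bash
python3 -c "
from rig import bot
print(bot.hand_in())"
```

```text
the job is handed in; nothing more can be done
None
```

The bar is in the bay and the job is handed in at about 18.5 s: my last top-view measurement put its ends about 44 mm and 32 mm behind the open front, with the hand clear, though the hand-in gave no verdict.

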